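# Free a sprung bayonet fuse carrier and park it in the fuse stand

### The arm

A 7-joint arm with a two-finger parallel gripper is mounted at the origin on the work surface. World frame = base frame: x ahead of the robot, y to its left, z up, the work surface at z = 0. Lengths are in m, angles in rad, forces in N, time in s.
With the tool pointing down it reaches from about 0.35 to 0.9 m from the base axis. Payload 8.1 kg.
Tool frame: the origin (TCP) lies at the very end of the fingers, on their centre line; the grasp point (between the pads) lies 19 mm behind it; x points along the fingers, y is the direction in which the jaws open and shut, and the axes are right-handed (so a half turn about x gives the same grasp; the last joint's range is limited). The gripper opens to 92 mm and grips with 3 to 60 N. Pads are 19 mm wide; open, the fingers measure 130 mm over their backs; the gripper's body (75 mm by 190 mm) begins 47 mm behind the grasp point.
Start: joints at [1.016, 0.434, 0.025, 1.573, -0.012, 1.134, -0.075], TCP at [0.273, -0.562, 0.227] pointing down, gripper open.
Joint ranges: [-2.62, 2.62], [-0.44, 2.09], [-1.27, 1.32], [0.08, 2.57], [-1.32, 4.46], [0.12, 2], [-2.74, 2.74]. Speed limits (rad/s): [2.22, 2.22, 3.01, 3.01, 3.14, 3.14, 3.14].

### API

Orientations are given as a rotation vector (axis times angle).
In Python, from cell import arm gives the robot as it stands.
- The arm moves only by the tool servo_tool, never from a script. Its argument "plan" is a list of rows, each a list of 2 entries, a list of its own where there are three numbers: the shift along the world's x, y, z in cm, then the turn, a rotation vector about the world's x, y, z in degrees. A call has 1 to 12 rows; each row is the pose to reach, as a shift and turn from the pose measured when the call began; what a row does not reach only later rows make up. A row lasts 1/10 s, in which the tool goes at most 50 mm and 8.59 degrees, less where a joint would pass 70% of its speed; a pose out of reach is approached as far as the arm can. A call with a gripper value outside its range is refused whole. "grip" is the opening, from 0 (shut) to 1 (fully open), set as the call begins (left out, the last holds). The fingers move at their own pace and stop on an object; "squeeze" is the grip in N (left out, the last holds). Time passes only in rows, so rows that repeat a pose let the fingers close. It gives the time, the measured TCP pose, the force and the opening at its end, in the units of the state.
- arm.observe(): the state, without advancing time (a new reading comes with each control period).
- arm.get_image(name): name is "scene" or "top" or "wrist"; returns a dict with "frame" (480x640x3 uint8, blue, green, red), "fx", "fy", "cx", "cy" (pixels), "position" and "rotation" of the camera in the world. Camera axes: x right, y down, z forward; pixel columns grow to the right and rows downward; lengths in m; the calibration is good to about 2 mm. A picture is of the moment at which its call begins. There is no depth.
- arm.sign_off(): hands the job in, once; it reports no verdict.
Trained networks look in a picture, given as the dict that the camera call returned (one of the last four; its "shot" number tells which), for a name from the list of things; names that differ only in an ending like _2 or _b are one class to them, and where a whole thing is asked for, a point or a joint stands for the part that bears it (a point fixed in the world has none). Each returns a list of dicts, best first, with "score" (0 to 1); they miss things now and then, are a little off and sometimes report something else, mostly with a low value. They report only what shows in the picture. A call takes as long as a camera call. They do not tell look-alikes from the thing itself.
- arm.search_frame(picture, query): "at" ([column, row] in pixels, amid what is visible of it).
- arm.trace(picture, query): "pixels" (480x640 bool, what is visible of it) and "at" ([column, row] in pixels, amid what is visible of it).
The state is a dict: "clock": time; "joints": joint angles; "dq": joint speeds; "joint_efforts": joint torques, N m; "position": TCP position; "ee_rot": TCP orientation; "force": force on the tool from outside, world axes, zero at the start; "ft_torque": the same for the moment, N m; "width": opening from 0.0 (shut) to 1.0 (fully open).
Only numpy, scipy, OpenCV 4.12 (cv2) and the standard library are available. Lean on these libraries where they do the work, as an engineer would, in place of code of your own. Each camera call takes 0.05 s, during which the arm holds its last target.

### The job

Take the fuse out of the white power unit: push the orange-gripped fuse carrier down against its spring until you feel the firm seat, without forcing it, twist it anticlockwise to the green marks while it is held down, and draw it out. Then stand it upright and fully home in the hole of the blue fuse stand, lowering it in gently, not dropping it, and let go. Leave the other things on the bench where they are.

Things in the scene. Friction and masses are not known exactly. Their poses are not given: they have to be found in the camera images.
- carrier: Fuse carrier, about 80 g, one rigid loose piece 107 mm long. Origin on its axis at the underside of a black flange (42 mm dia, 5 mm thick); z up the axis. Below the flange a grey stem, 16 mm dia, to z = -32 mm. Starts latched upright in the holder, origin at the unit's z = 124 mm, its x axis turned 75 degrees clockwise (seen from above, -1.31 rad) from the unit's x.
- grip (a point): Middle of the carrier's orange grip bar, on its axis 21 mm above the carrier's origin. The bar is 14 mm thick (along the carrier's y), 34 mm long (along its x) and spans z = 5 to 37 mm from the carrier's origin. Axes as the carrier's.
- lugs (a point): Between the carrier's two steel lugs, 29 mm below its origin. They point along the carrier's +x and -x, reach 15 mm from the axis, are 6 mm wide, and span z = -32 to -26 mm from its origin. They stand out of sight under the collar plate at the start.
- fuse_end (a point): Lower end of the white 14 mm dia fuse, on the carrier's axis 70 mm below its origin; the fuse runs from there up to the lugs.
- unit: White power unit, fixed. Origin on the table under the fuse holder's axis; its case spans x = -75 to 125, y = -75 to 195 mm, top at z = 90 mm. A spring in the holder pushes the carrier up with 10 N, plus 0.25 N per mm pressed. A catch blocks any twist until the carrier is pressed 3 to 15 mm down: how far is unknown and differs each time.
- holder (a point): Centre of the top of the holder's black collar (44 mm square, 105 mm above the table). 7 mm thick keyhole plate: hole about 20 mm dia, 10 mm wide slots along the unit's +x and -x. A firm seat stops the press 2 mm past the depth that frees the twist: press until the force rises clearly over the spring's (about 20 N in all); over 30 N breaks it.
- free_mark (a point): Green mark on the case, 29 mm from the holder's axis along the unit's +x (another opposite). Pressed to the seat, the carrier twists 75 degrees anticlockwise (seen from above) until its x is parallel to the unit's x; a stop follows about 8 degrees on. Then the spring lifts it 10 mm and it draws straight up, 51 mm until the fuse leaves the collar.
- latch_mark (a point): Red mark on the case, 31 mm from the holder's axis at -75 degrees from the unit's x (another opposite): the bar's latched direction.
- stand: Blue fuse stand, a fixed block 85 x 85 x 52 mm; origin at the centre of its underside, z up.
- stand_hole0 (a point): Centre of the mouth of the stand's upright hole, in its top face at 52 mm height: 17 mm dia, 44 mm deep, slightly chamfered. With the fuse home in it the carrier's lugs rest on the stand's top, so the carrier's origin is 32 mm above this point. Any yaw will do.
- parts_box: Clear open parts box 100 x 140 x 32 mm with compartments, loose; origin at the centre of its underside. Leave alone.
- reel: Steel reel 56 mm dia, 37 mm high, standing on the bench, loose; origin at the centre of its underside. Leave alone.
- screwdriver: Screwdriver lying on the bench, loose, about 200 mm long along its x. Leave alone.
- jar: Amber jar 50 mm dia, 70 mm high, loose; origin at the centre of its underside. Leave alone.
Not all that is in view belongs to the job. Of the things like the stand, leave any that is pink, red or yellow; of the rest the larger one is meant.

How it is judged:
On the way, in this order (a step that is already met when the one before it is completed fails the run):
1. the carrier is twisted free: turned to the green marks while still in its holder (angle between the x axis of carrier and the x axis of unit, either way round below 0.2 rad and horizontal distance between carrier and holder below 0.008 m and z of carrier in the frame of holder below 0.034 m), for 0.1 s.
2. the carrier is drawn clear of the holder (z of carrier in the frame of holder above 0.07 m), for 0.1 s.
At the end, for the whole second after the job is handed in: The carrier stands released and at rest in the stand's hole, upright within 10 degrees, its axis within 8 mm of the hole's, its lugs down on the stand's top (its origin 32 mm above the hole's mouth, within 4 mm) (horizontal distance between carrier and stand_hole0 below 0.008 m and z of carrier in the frame of stand_hole0 between 0.028 and 0.036 m and angle between carrier's own z axis and vertical below 0.17 rad and linear speed of carrier below 0.03 m/s and contact force between the fingers and carrier below 0.1 N); the robot touches nothing.
It fails at once if the carrier is forced: more than 30 N between it and the power unit (spring, catch and seat included) (contact force between carrier and unit above 30 N).
It fails at once if the carrier is jammed into the stand with more than 30 N (contact force between carrier and stand above 30 N).
It fails at once if the carrier is let go outside the holder while more than 15 mm above its home in the stand (contact force between the fingers and carrier below 0.05 N and z of carrier in the frame of stand_hole0 above 0.047 m and (horizontal distance between carrier and holder above 0.02 m or z of carrier in the frame of holder above 0.05 m)).
It fails at once if the parts box, reel, screwdriver or jar is moved more than 20 mm (distance of any of parts_box, reel, screwdriver, jar from where it was at the start of the episode above 0.02 m).
It also fails if it takes over 66 s, if anything falls off the work surface, if the arm or the gripper's body presses on something with over 40 N, if the wrist force passes 120 N, or if a joint passes its speed limit or range.

## Working session

There is one attempt and no reset: what is moved stays moved. The work goes in short steps, Python scripts to look and compute and a tool call to move; the robot and the scene stay as the last step left them, time stands still between calls to the robot, and variables do not carry over. Pictures are saved under pics/ and viewed, and the job is handed in when it is done.

Besides the shell and the picture viewer there is one more tool, called after "Call:" by a JSON object that holds its "op" and its "data". servo_tool: Moves the arm, as the interface text tells. Its arguments: {"type":"object","properties":{"plan":{"type":"array","items":{"type":"array"}},"grip":{"type":"number"},"squeeze":{"type":"number"}},"required":["plan"]}

```bash
mkdir -p pics; ls
python3 - <<'E'
from cell import arm
import cv2
s=arm.observe(); print({k:s[k] for k in s})
for n in ["scene","top","wrist"]:
    p=arm.get_image(n); cv2.imwrite(f"pics/{n}0.png",p["frame"]); print(n,p["fx"],p["fy"],p["cx"],p["cy"],p["position"],p["rotation"],p["shot"])
    for q in ["carrier","unit","stand","stand_hole0","holder","free_mark","latch_mark","grip","reel","jar","screwdriver","parts_box"]:
        try: print(q,[(round(d["score"],2),[round(v) for v in d["at"]]) for d in arm.search_frame(p,q)])
        except Exception as e: print(q,e)
E
```

```text
pics
{'clock': 0.0, 'joints': array([ 1.01641275,  0.43523362,  0.02495994,  1.57407547, -0.01161509,
        1.13396697, -0.07510624]), 'dq': array([-0.00071729,  0.00065668,  0.00030541,  0.00095632,  0.00032888,
       -0.00144063,  0.00107895]), 'joint_efforts': array([ 1.12774435e-04, -6.67847013e+01,  9.85125303e-01, -3.14453852e+01,
       -6.03415235e-02,  4.30399377e-02,  1.72591394e-04]), 'position': array([ 0.2726038 , -0.56187088,  0.22594656]), 'ee_rot': array([ 1.97081099,  0.45443842, -1.97174493]), 'force': array([-0.93784021,  0.41033978, -1.00610111]), 'ft_torque': array([ 0.01348795, -0.01522314,  0.05299564]), 'width': 0.9972630366759344}
scene 589.7322207421754 589.7322207421754 320.4361862265914 219.41507483106602 [ 1.5247674  -0.08401819  0.77343276] [-1.62167769 -1.68217358  0.88954472] 1
carrier [(0.83, [446, 197])]
unit [(0.63, [475, 238])]
stand [(0.85, [290, 231]), (0.82, [334, 196]), (0.74, [229, 228]), (0.69, [354, 256]), (0.69, [168, 213])]
stand_hole0 [(0.95, [229, 228]), (0.69, [289, 230]), (0.68, [352, 257]), (0.62, [168, 213]), (0.55, [337, 197])]
h
[... 653 characters left out ...]
1, 238]), (0.89, [355, 272]), (0.84, [477, 305]), (0.62, [412, 279]), (0.61, [307, 340])]
holder [(0.68, [178, 257])]
free_mark [(0.62, [178, 256])]
latch_mark [(0.95, [183, 255])]
grip [(0.84, [199, 254]), (0.37, [177, 255])]
reel [(0.64, [426, 233]), (0.37, [176, 256])]
jar [(0.81, [299, 156])]
screwdriver [(0.82, [420, 360])]
parts_box [(0.35, [179, 256])]
wrist 390.0250812763972 390.0250812763972 321.8603738597255 236.00933783179062 [ 0.34022521 -0.52884556  0.38622178] [ 2.45228857 -1.53577269 -0.22038554] 3
carrier []
unit []
stand [(0.57, [332, 27])]
stand_hole0 [(0.65, [330, 25])]
holder []
free_mark []
latch_mark []
grip []
reel []
jar []
screwdriver [(0.65, [136, 75])]
parts_box []
```

View pics/scene0.png

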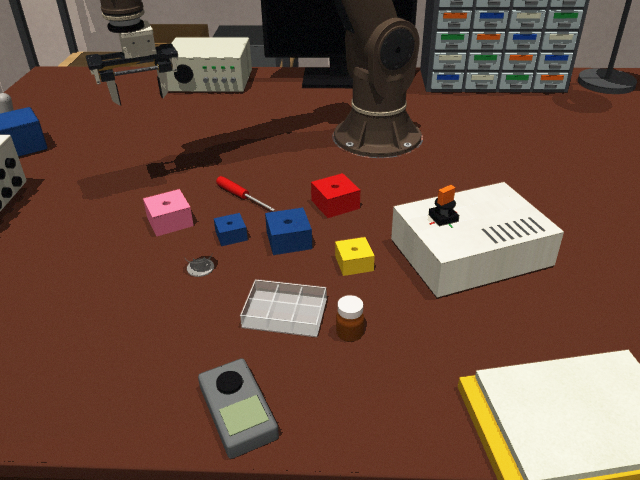

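View pics/top0.png

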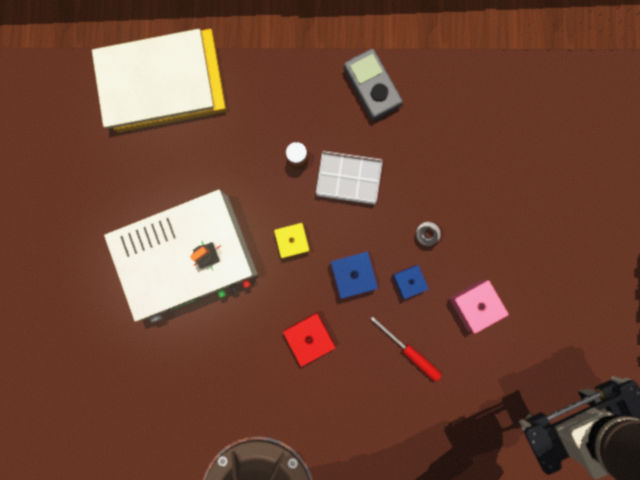

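Things that could be the stand, by pixel in the top view: yellow (291,240), red (309,340), pink (481,307), small blue (411,282) and large blue (354,274). By the description it is the large blue one. I'll check it in a close crop and measure.

```bash
cat > h.py <<'E'
import numpy as np, cv2
from scipy.spatial.transform import Rotation as R
from cell import arm
def ray(p,uv,z):
    d=R.from_rotvec(p["rotation"]).apply([(uv[0]-p["cx"])/p["fx"],(uv[1]-p["cy"])/p["fy"],1.])
    o=np.array(p["position"]); return o+d*(z-o[2])/d[2]
def proj(p,X):
    c=R.from_rotvec(p["rotation"]).inv().apply(np.atleast_2d(X)-np.array(p["position"]))
    return np.c_[c[:,0]/c[:,2]*p["fx"]+p["cx"],c[:,1]/c[:,2]*p["fy"]+p["cy"]]
E
python3 - <<'E'
from h import *
T=arm.get_image("top"); S=arm.get_image("scene")
t=cv2.resize(T["frame"][180:350,90:440],None,fx=2.28,fy=2.28,interpolation=cv2.INTER_CUBIC); cv2.imwrite("pics/topc.png",t)
t=cv2.resize(S["frame"][170:300,200:580],None,fx=2.1,fy=2.1,interpolation=cv2.INTER_CUBIC); cv2.imwrite("pics/scc.png",t)
for n,p in(("T",T),("S",S)):
    for q in["stand","unit","carrier"]:
        for d in arm.trace(p,q):
            m=d["pixels"].astype(np.uint8)
            cs,_=cv2.findContours(m,cv2.RETR_EXTERNAL,cv2.CHAIN_APPROX_NONE)
            if not cs: continue
            c=max(cs,key=cv2.contourArea); print(n,q,round(d["score"],2),np.round(d["at"]),m.sum(),cv2.minAreaRect(c))
            if q=="unit": print(cv2.approxPolyDP(c,6,True)[:,0].tolist())
for uv in[(219,192),(106,236),(134,320),(256,273)]: print(ray(T,uv,.09))
for uv in [(354.5,274),(411,282)]: print(ray(T,uv,.052))
print(ray(T,(204,254),.124))
E
```

```text
T stand 0.98 [352. 278.] 1511 ((353.41497802734375, 274.5560607910156), (38.64939880371094, 39.55121612548828), 75.0685806274414)
T stand 0.94 [478. 306.] 1886 ((478.4391784667969, 305.8851623535156), (43.56554412841797, 46.00896072387695), 62.10273361206055)
T stand 0.87 [412. 280.] 766 ((409.58221435546875, 281.2807922363281), (27.807558059692383, 28.635164260864258), 65.55604553222656)
T stand 0.64 [308. 340.] 1693 ((308.8329772949219, 338.64215087890625), (42.41493606567383, 40.8038215637207), 62.59242248535156)
T unit 0.74 [200. 256.] 331 ((201.60003662109375, 254.30003356933594), (19.230182647705078, 19.677398681640625), 26.56505012512207)
[[199, 245], [190, 257], [204, 264], [212, 252]]
T unit 0.7 [178. 255.] 11996 ((181.24391174316406, 257.9217224121094), (100.44662475585938, 131.91326904296875), 68.8387451171875)
[[221, 191], [106, 235], [136, 320], [156, 320], [214, 291], [222, 296], [226, 286], [234, 291], [256, 275]]
T unit 0.63 [296. 158.] 476 ((297.0, 156.0), (26.0, 22.0), 90.0)
[[292, 143], [287, 160], [299, 169], [308, 155]]
T carrier 0.68 [202. 252.] 339 ((201.400009
[... 474 characters left out ...]
37451172)
S stand 0.67 [332. 192.] 1574 ((335.54998779296875, 194.64999389648438), (39.528465270996094, 47.43416213989258), 71.56504821777344)
S unit 0.66 [475. 240.] 12967 ((477.49407958984375, 237.22354125976562), (97.40177917480469, 169.20578002929688), 77.47119140625)
[[563, 232], [502, 182], [457, 192], [446, 217], [435, 198], [393, 207], [391, 238], [442, 295], [553, 265]]
S carrier 0.86 [442. 198.] 414 ((444.5, 200.5), (29.0, 19.0), 90.0)
[0.67757153 0.08826057 0.09      ]
[0.57723042 0.33365975 0.09      ]
[0.39689809 0.26293089 0.09      ]
[0.50237517 0.00211652 0.09      ]
[ 0.50400047 -0.21161559  0.052     ]
[ 0.4885701  -0.33645402  0.052     ]
[0.54010224 0.10704702 0.124     ]
```

```bash
python3 -c "
import cv2;print(cv2.imread('pics/topc.png').shape)"
```

```text
(388, 798, 3)
```

View pics/topc.png

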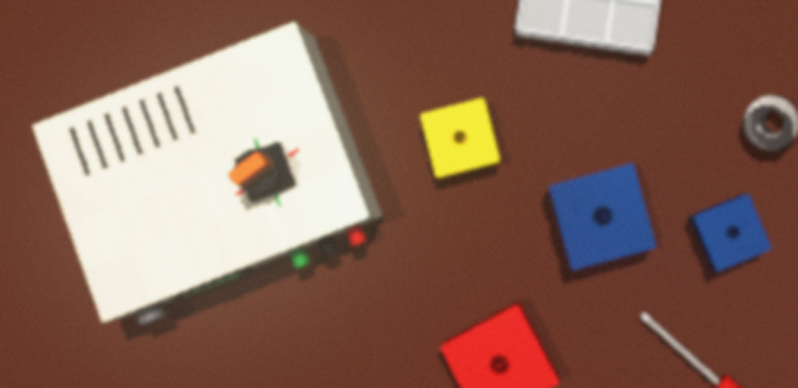

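View pics/scc.png

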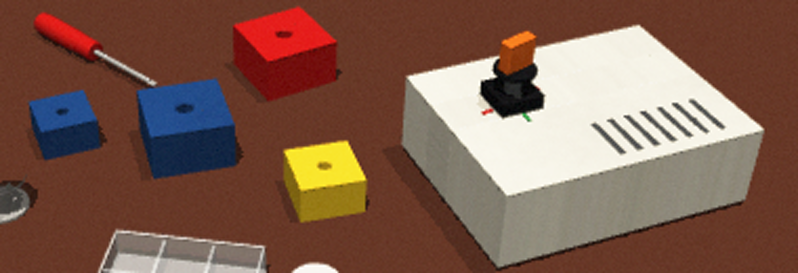

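Run:
```python
from h import *
from scipy.optimize import least_squares
T=arm.get_image("top"); S=arm.get_image("scene")
c=lambda L,o,k:[(o[0]+(x+.5)/k-.5,o[1]+(y+.5)/k-.5) for x,y in L]
# order: (-75,-75),(125,-75),(125,195),(-75,195), green+, green-, 
O=np.array([[-75,-75],[125,-75],[125,195],[-75,195],[29,0],[-29,0]])/1e3
uvT=np.array(c([(371,215),(297,22),(33,125),(102,322),(256,143),(278,203)],(90,180),2.28))
uvS=np.array(c([(406,76),(507,194),(763,129),(637,26),(528,117)],(200,170),2.1))
def W(q,z=.09):
    a=q[2];return np.c_[q[0]+O[:,0]*np.cos(a)-O[:,1]*np.sin(a),q[1]+O[:,0]*np.sin(a)+O[:,1]*np.cos(a),np.full(len(O),z)]
fT=lambda q:(proj(T,W(q))-uvT).ravel()
fS=lambda q:(proj(S,W(q)[:5])-uvS).ravel()
for f in(fT,fS,lambda q:np.r_[fT(q),fS(q)]):
    r=least_squares(f,[.55,.1,.4]); print(r.x[:2],np.degrees(r.x[2]),np.round(r.fun,1))
a=c([(602,216)],(90,180),2.28)[0]; b=c([(184,108)],(200,170),2.1)[0]
print(ray(T,a,.052),ray(S,b,.052))
s=arm.observe();print(s["position"],R.from_rotvec(s["ee_rot"]).as_matrix().round(3))
```

```text
[0.53900188 0.10932037] 22.411467403226474 [-0.8  0.8 -0.6  0.1  0.3  0.1  0.4 -0.2  0.6  0.3  0.2 -1.1]
[0.53679121 0.11178294] 22.669446915430562 [-0.1  0.   0.1  0.5  0.4 -0.1  0.4 -0.8 -0.9 -0. ]
[0.53864544 0.11039908] 22.547443377268085 [-1.2  0.9 -1.3  0.2 -0.3  0.5  0.   0.1  0.   0.5 -0.3 -1.  -0.7  0.4
 -0.7  1.1  0.   0.6  0.2 -0.3 -1.5  0.5]
[ 0.50296101 -0.20997409  0.052     ] [ 0.5031761  -0.20835628  0.052     ]
[ 0.27284905 -0.56234425  0.22677002] [[ 0.     0.437 -0.9  ]
 [-0.    -0.9   -0.437]
 [-1.     0.     0.   ]]
```

Call:
{"op": "servo_tool", "data": {"plan": [[[5,5,3],[0,0,8]],[[8,10,3],[0,0,16]],[[10,15,3],[0,0,24]],[[12,20,3],[0,0,32]],[[14,25,3],[0,0,40]],[[16,30,3],[0,0,48]],[[18,35,3],[0,0,56]],[[20,40,3],[0,0,64]],[[22,45,3],[0,0,72]],[[23,49,3],[0,0,80]],[[24,53,3],[0,0,88]],[[25,57,3],[0,0,96]]], "grip": 1}}

```text
clock: 3.65
position: [0.5147, -0.022, 0.2571]
ee_rot: [0.786, 1.423, -0.786]
force: [0.8, -0.4, 0.8]
width: 1.001
```

Run:
```python
from h import *
s=arm.observe();M=R.from_rotvec(s["ee_rot"]).as_matrix();print(s["clock"],s["joints"].round(2),s["position"].round(4),s["force"].round(1),np.degrees(np.arctan2(M[1,1],M[0,1])))
```

```text
3.65 [ 0.38  0.29 -0.56  1.76  0.16  1.14  0.34] [ 0.5147 -0.022   0.2571] [ 0.8 -0.4  0.8] 32.182503122266674
```

Call:
{"op": "servo_tool", "data": {"plan": [[[1,4.5,0],[0,0,2]],[[2,9,0],[0,0,4]],[[2.3,13.2,0],[0,0,5.3]],[[2.3,13.2,0],[0,0,5.3]],[[2.3,13.2,0],[0,0,5.3]],[[2.3,13.2,0],[0,0,5.3]]]}}

```text
clock: 4.25
position: [0.5377, 0.1086, 0.2569]
ee_rot: [0.716, 1.448, -0.717]
force: [0.7, -0.0, 0.6]
width: 0.998
```

Run:
```python
from h import *
p=arm.get_image("wrist"); cv2.imwrite("pics/w1.png",p["frame"])
s=arm.observe();M=R.from_rotvec(s["ee_rot"]).as_matrix();print(s["clock"],s["joints"].round(2),s["position"].round(4),s["force"].round(1),np.degrees(np.arctan2(M[1,1],M[0,1])))
print(p["position"],R.from_rotvec(p["rotation"]).as_matrix().round(2))
q=np.array([.538,.110,np.radians(22.5)])
for nm,r,a,z in[("bar top",0,0,.161),("col",0,0,.105),("g+",.029,0,.09),("g-",-.029,0,.09),("r+",.031,-75,.09),("r-",-.031,-75,.09)]:
    t=q[2]+np.radians(a); print(nm,proj(p,[q[0]+r*np.cos(t),q[1]+r*np.sin(t),z]).round(0))
```

```text
4.3 [ 0.16  0.35 -0.61  1.68  0.22  1.18  0.15] [0.5378 0.1083 0.2569] [ 0.6  0.3 -0.7] 37.347748002194216
[0.49079344 0.16942058 0.41629207] [[ 0.79  0.58  0.17]
 [ 0.61 -0.76 -0.22]
 [ 0.    0.28 -0.96]]
bar top [[324. 237.]]
col [[323. 218.]]
g+ [[356. 222.]]
g- [[290. 205.]]
r+ [[323. 248.]]
r- [[323. 178.]]
```

View pics/w1.png

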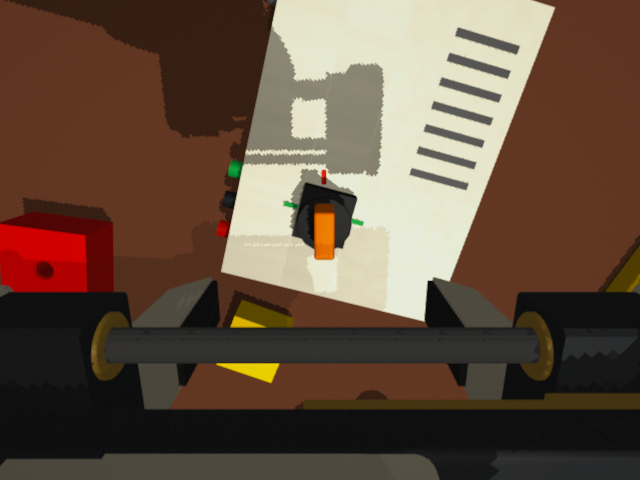

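The wrist view agrees with the fit. The bar is at column 324, and the green marks are at (357,222) and (289,204), within 1 px of the prediction. The bar lies across the jaw direction, so I'll descend.

Call:
{"op": "servo_tool", "data": {"plan": [[[0,0.15,-3],[0,0,0]],[[0,0.15,-6],[0,0,0]],[[0,0.15,-9],[0,0,0]],[[0,0.15,-11],[0,0,0]],[[0,0.15,-12],[0,0,0]],[[0,0.15,-12.3],[0,0,0]],[[0,0.15,-12.3],[0,0,0]],[[0,0.15,-12.3],[0,0,0]]]}}

```text
clock: 5.1
position: [0.5386, 0.1099, 0.1351]
ee_rot: [0.718, 1.446, -0.717]
force: [0.4, 0.7, -0.3]
width: 1.002
```

Run:
```python
from h import *
p=arm.get_image("wrist"); cv2.imwrite("pics/w2.png",p["frame"])
p=arm.get_image("scene"); cv2.imwrite("pics/s2.png",cv2.resize(p["frame"][130:290,360:570],None,fx=3.5,fy=3.5,interpolation=cv2.INTER_CUBIC))
```

```text
(no output)
```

View pics/w2.png

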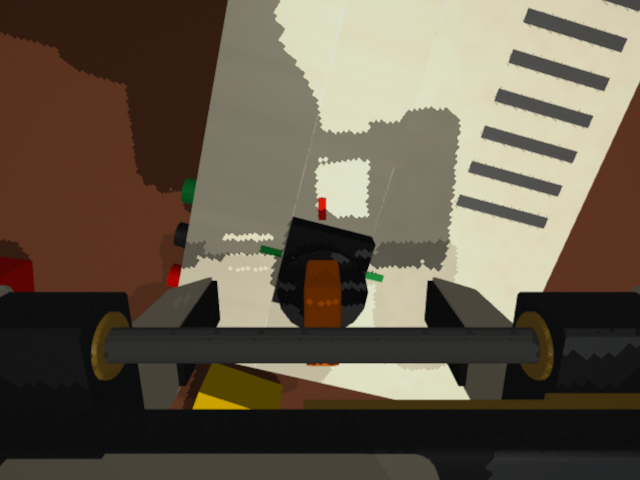

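View pics/s2.png

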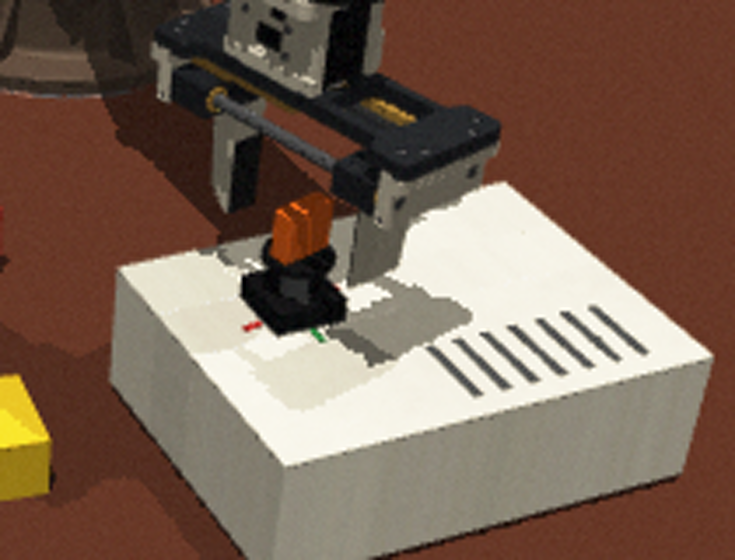

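Call:
{"op": "servo_tool", "data": {"plan": [[[0,0,-0.3],[0,0,0]],[[0,0,-0.3],[0,0,0]],[[0,0,-0.3],[0,0,0]],[[0,0,-0.3],[0,0,0]],[[0,0,-0.3],[0,0,0]],[[0,0,-0.3],[0,0,0]],[[0,0,-0.3],[0,0,0]],[[0,0,-0.3],[0,0,0]],[[0,0,-0.3],[0,0,0]],[[0,0,-0.3],[0,0,0]]], "grip": 0, "squeeze": 50}}

```text
clock: 6.2
position: [0.5384, 0.11, 0.132]
ee_rot: [0.717, 1.447, -0.717]
force: [-0.9, -0.4, -0.3]
width: 0.181
```

Call:
{"op": "servo_tool", "data": {"plan": [[[0,0,0],[0,0,0]],[[0,0,0],[0,0,0]],[[0,0,0],[0,0,0]],[[0,0,0],[0,0,0]]]}}

```text
clock: 6.6
position: [0.5384, 0.1099, 0.132]
ee_rot: [0.717, 1.447, -0.717]
force: [-0.7, 0.2, 1.4]
width: 0.148
```

Gripped: the opening of 0.148 is 13.6 mm, close to the 14 mm bar. Now I'll press in small steps.

Call:
{"op": "servo_tool", "data": {"plan": [[[0,0,-0.1],[0,0,0]],[[0,0,-0.2],[0,0,0]],[[0,0,-0.3],[0,0,0]],[[0,0,-0.3],[0,0,0]],[[0,0,-0.3],[0,0,0]]]}}

```text
clock: 7.1
position: [0.5387, 0.1101, 0.1298]
ee_rot: [0.718, 1.446, -0.716]
force: [-2.5, -1.2, 9.0]
width: 0.149
```

Call:
{"op": "servo_tool", "data": {"plan": [[[0,0,-0.1],[0,0,0]],[[0,0,-0.2],[0,0,0]],[[0,0,-0.2],[0,0,0]]]}}

```text
clock: 7.4
position: [0.5387, 0.1101, 0.1285]
ee_rot: [0.717, 1.445, -0.716]
force: [-3.4, -0.6, 9.5]
width: 0.15
```

Run:
```python
from h import *
s=arm.observe();print(s["position"],s["force"])
```

```text
[0.53869103 0.1101133  0.12846825] [-3.37508016 -0.6492029   9.48151467]
```

Call:
{"op": "servo_tool", "data": {"plan": [[[0,0,-0.1],[0,0,0]],[[0,0,-0.17],[0,0,0]],[[0,0,-0.17],[0,0,0]]]}}

```text
clock: 7.7
position: [0.5387, 0.1102, 0.1275]
ee_rot: [0.717, 1.445, -0.716]
force: [-3.4, -0.3, 9.5]
width: 0.154
```

Call:
{"op": "servo_tool", "data": {"plan": [[[0,0,-0.1],[0,0,0]],[[0,0,-0.17],[0,0,0]],[[0,0,-0.17],[0,0,0]]]}}

```text
clock: 8.0
position: [0.5387, 0.1102, 0.1265]
ee_rot: [0.717, 1.444, -0.717]
force: [-3.8, -1.2, 9.4]
width: 0.149
```

Call:
{"op": "servo_tool", "data": {"plan": [[[0,0,-0.1],[0,0,0]],[[0,0,-0.17],[0,0,0]],[[0,0,-0.17],[0,0,0]]]}}

```text
clock: 8.3
position: [0.5386, 0.1102, 0.1256]
ee_rot: [0.717, 1.444, -0.717]
force: [-3.4, -1.3, 9.7]
width: 0.151
```

Call:
{"op": "servo_tool", "data": {"plan": [[[0,0,-0.1],[0,0,0]],[[0,0,-0.17],[0,0,0]],[[0,0,-0.17],[0,0,0]]]}}

```text
clock: 8.6
position: [0.5386, 0.1103, 0.1246]
ee_rot: [0.716, 1.443, -0.717]
force: [-3.3, -0.8, 10.2]
width: 0.148
```

Call:
{"op": "servo_tool", "data": {"plan": [[[0,0,-0.1],[0,0,0]],[[0,0,-0.17],[0,0,0]],[[0,0,-0.17],[0,0,0]]]}}

```text
clock: 8.9
position: [0.5386, 0.1103, 0.1237]
ee_rot: [0.716, 1.443, -0.717]
force: [-3.5, -1.0, 11.0]
width: 0.151
```

Call:
{"op": "servo_tool", "data": {"plan": [[[0,0,-0.1],[0,0,0]],[[0,0,-0.17],[0,0,0]],[[0,0,-0.17],[0,0,0]]]}}

```text
clock: 9.2
position: [0.5386, 0.1103, 0.1228]
ee_rot: [0.716, 1.442, -0.717]
force: [-3.5, -1.4, 10.5]
width: 0.149
```

Call:
{"op": "servo_tool", "data": {"plan": [[[-0.03,0,-0.1],[0,0,0]],[[-0.03,0,-0.17],[0,0,0]],[[-0.03,0,-0.17],[0,0,0]]]}}

```text
clock: 9.5
position: [0.5385, 0.1103, 0.122]
ee_rot: [0.716, 1.441, -0.717]
force: [-3.5, -1.0, 12.2]
width: 0.147
```

Call:
{"op": "servo_tool", "data": {"plan": [[[0,0,-0.1],[0,0,0]],[[0,0,-0.17],[0,0,0]],[[0,0,-0.17],[0,0,0]]]}}

```text
clock: 9.8
position: [0.5386, 0.1104, 0.1216]
ee_rot: [0.716, 1.441, -0.717]
force: [-4.1, -2.6, 15.2]
width: 0.147
```

Call:
{"op": "servo_tool", "data": {"plan": [[[0,0,-0.1],[0,0,0]],[[0,0,-0.17],[0,0,0]],[[0,0,-0.17],[0,0,0]]]}}

```text
clock: 10.1
position: [0.5386, 0.1104, 0.1215]
ee_rot: [0.715, 1.439, -0.717]
force: [-6.1, -2.4, 20.2]
width: 0.147
```

Call:
{"op": "servo_tool", "data": {"plan": [[[-0.04,-0.01,-0.13],[0,0,3]],[[-0.04,-0.01,-0.13],[0,0,6]],[[-0.04,-0.01,-0.13],[0,0,10]],[[-0.04,-0.01,-0.13],[0,0,10]]]}}

```text
clock: 10.5
position: [0.5394, 0.111, 0.1217]
ee_rot: [0.581, 1.48, -0.578]
force: [-1.2, -0.8, 13.3]
width: 0.146
```

```bash
cat > st.py <<'E'
from h import *
s=arm.observe();M=R.from_rotvec(s["ee_rot"]).as_matrix();print(s["clock"],s["joints"].round(2),s["position"].round(4),s["force"].round(1),s["ft_torque"].round(2),"yaw",np.degrees(np.arctan2(M[1,1],M[0,1])).round(1),"toolx",M[:,0].round(3))
E
python3 st.py
```

```text
10.5 [ 0.14  0.5  -0.61  1.85  0.37  0.89  0.19] [0.5394 0.111  0.1217] [-1.2 -0.8 13.3] [-0.14  0.28 -0.  ] yaw 47.5 toolx [ 0.012 -0.003 -1.   ]
```

Call:
{"op": "servo_tool", "data": {"plan": [[[0,0,-0.14],[0,0,5]],[[0,0,-0.14],[0,0,10]],[[0,0,-0.14],[0,0,15]],[[0,0,-0.14],[0,0,20]],[[0,0,-0.14],[0,0,25]],[[0,0,-0.14],[0,0,25]]]}}

```text
clock: 11.1
position: [0.5408, 0.1116, 0.1217]
ee_rot: [0.242, 1.544, -0.233]
force: [-1.1, -0.7, 12.6]
width: 0.15
```

```bash
python3 st.py
```

```text
11.1 [ 0.21  0.53 -0.72  1.85  0.43  0.91  0.56] [0.5408 0.1116 0.1217] [-1.1 -0.7 12.6] [-0.11 -0.02  0.03] yaw 72.6 toolx [ 0.015  0.003 -1.   ]
```

Call:
{"op": "servo_tool", "data": {"plan": [[[-0.05,-0.03,-0.15],[0,0,5]],[[-0.1,-0.05,-0.15],[0,0,10]],[[-0.1,-0.05,-0.15],[0,0,15]],[[-0.1,-0.05,-0.15],[0,0,20]],[[-0.1,-0.05,-0.15],[0,0,25]],[[-0.1,-0.05,-0.15],[0,0,25]]]}}

```text
clock: 11.7
position: [0.541, 0.1115, 0.1216]
ee_rot: [-0.1, 1.553, 0.114]
force: [-1.1, -2.1, 12.6]
width: 0.15
```

```bash
python3 st.py
```

```text
11.7 [ 0.29  0.56 -0.83  1.84  0.51  0.94  0.94] [0.541  0.1115 0.1216] [-1.1 -2.1 12.6] [-0.24  0.08 -0.02] yaw 97.8 toolx [ 0.015  0.01  -1.   ]
```

Call:
{"op": "servo_tool", "data": {"plan": [[[-0.1,-0.05,-0.15],[0,0,5]],[[-0.1,-0.05,-0.15],[0,0,10]],[[-0.1,-0.05,-0.15],[0,0,15]],[[-0.1,-0.05,-0.15],[0,0,15]],[[-0.1,-0.05,-0.15],[0,0,15]]]}}

```text
clock: 12.2
position: [0.5411, 0.1115, 0.1216]
ee_rot: [-0.303, 1.532, 0.32]
force: [-2.4, -1.2, 14.2]
width: 0.149
```

```bash
python3 st.py
python3 - <<'E'
from h import *
p=arm.get_image("wrist"); cv2.imwrite("pics/w3.png",p["frame"])
p=arm.get_image("scene"); cv2.imwrite("pics/s3.png",cv2.resize(p["frame"][130:290,360:570],None,fx=3.5,fy=3.5,interpolation=cv2.INTER_CUBIC))
E
```

```text
12.2 [ 0.33  0.59 -0.9   1.84  0.55  0.96  1.17] [0.5411 0.1115 0.1216] [-2.4 -1.2 14.2] [-0.18  0.48  0.05] yaw 112.8 toolx [ 0.014  0.014 -1.   ]
```

View pics/w3.png

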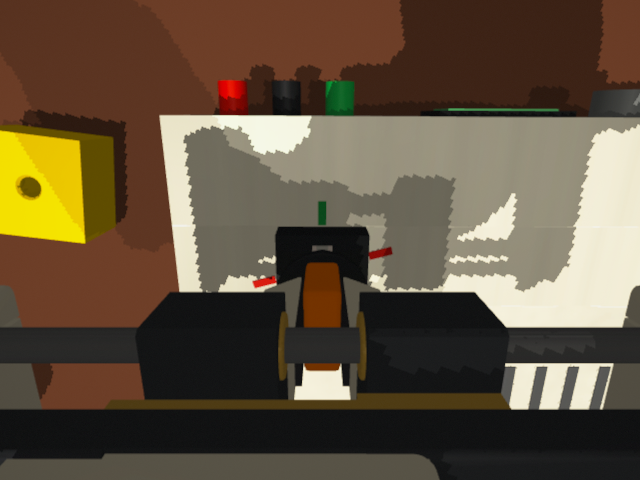

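View pics/s3.png

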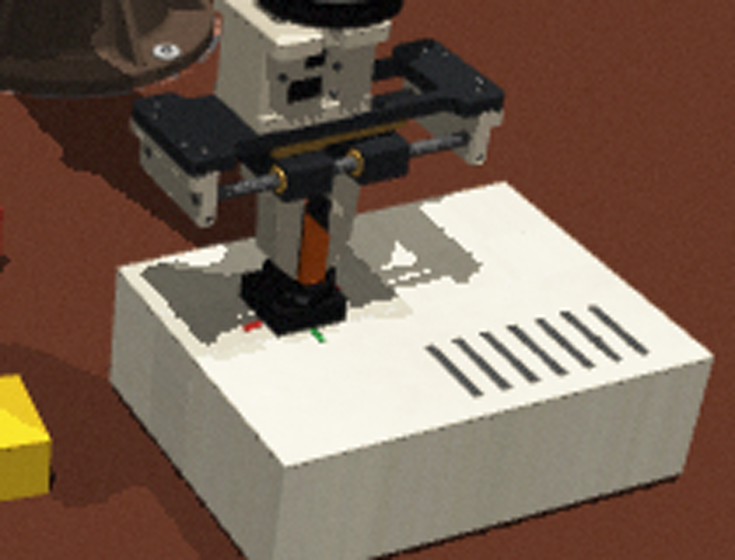

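The bar lines up with the green mark at column 322. Drawing up now.

Call:
{"op": "servo_tool", "data": {"plan": [[[-0.1,-0.05,0.1],[0,0,0]],[[-0.1,-0.05,0.3],[0,0,0]],[[-0.1,-0.05,0.6],[0,0,0]],[[-0.1,-0.05,0.9],[0,0,0]],[[-0.1,-0.05,1.2],[0,0,0]],[[-0.1,-0.05,1.2],[0,0,0]]]}}

```text
clock: 12.9
position: [0.5403, 0.1112, 0.1347]
ee_rot: [-0.303, 1.531, 0.319]
force: [-4.4, -2.2, 14.2]
width: 0.149
```

```bash
python3 st.py
```

```text
12.9 [ 0.34  0.57 -0.91  1.83  0.53  0.99  1.18] [0.5403 0.1112 0.1347] [-4.4 -2.2 14.2] [-0.22  0.66 -0.03] yaw 112.8 toolx [ 0.015  0.014 -1.   ]
```

Call:
{"op": "servo_tool", "data": {"plan": [[[0,0,0.4],[0,0,0]],[[0,0,0.8],[0,0,0]],[[0,0,1.2],[0,0,0]],[[0,0,1.2],[0,0,0]]]}}

```text
clock: 13.3
position: [0.5405, 0.1112, 0.1469]
ee_rot: [-0.303, 1.53, 0.319]
force: [-0.1, -0.5, 0.0]
width: 0.154
```

```bash
python3 st.py
```

```text
13.3 [ 0.35  0.56 -0.92  1.81  0.52  1.01  1.2 ] [0.5405 0.1112 0.1469] [-0.1 -0.5  0. ] [ 0.07 -0.05 -0.01] yaw 112.8 toolx [ 0.015  0.014 -1.   ]
```

Call:
{"op": "servo_tool", "data": {"plan": [[[0,0,1],[0,0,0]],[[0,0,2],[0,0,0]],[[0,0,3],[0,0,0]],[[0,0,4],[0,0,0]],[[0,0,5.5],[0,0,0]],[[0,0,7.5],[0,0,0]],[[0,0,9],[-0.8,0.9,0]],[[0,0,9],[-0.8,0.9,0]],[[0,0,9],[-0.8,0.9,0]]]}}

```text
clock: 14.2
position: [0.5406, 0.1113, 0.2371]
ee_rot: [-0.312, 1.548, 0.312]
force: [-0.1, -0.0, -1.1]
width: 0.148
```

```bash
python3 st.py
python3 - <<'E'
from h import *
p=arm.get_image("scene"); cv2.imwrite("pics/s4.png",cv2.resize(p["frame"][90:290,360:570],None,fx=3,fy=3,interpolation=cv2.INTER_CUBIC))
E
```

```text
14.2 [ 0.38  0.48 -0.97  1.68  0.42  1.2   1.28] [0.5406 0.1113 0.2371] [-0.1 -0.  -1.1] [ 0.18 -0.11 -0.08] yaw 112.8 toolx [ 0.001  0.    -1.   ]
```

View pics/s4.png

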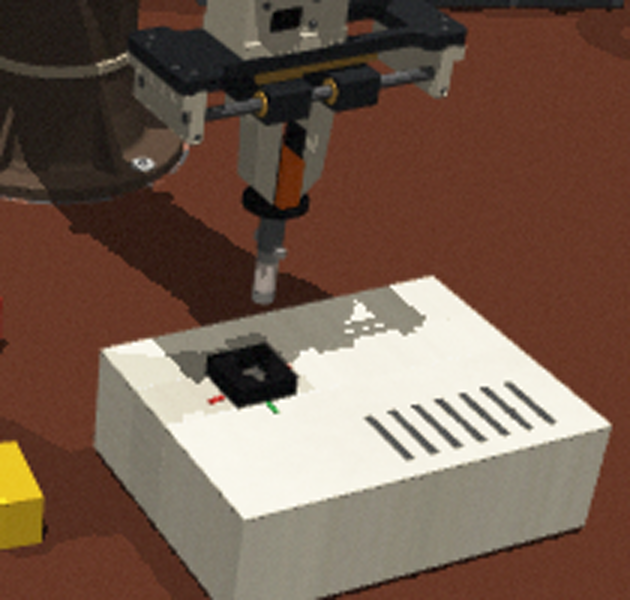

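Call:
{"op": "servo_tool", "data": {"plan": [[[-0.4,-3,0],[0,0,-6]],[[-0.8,-7,0],[0,0,-12]],[[-1.2,-11,0],[0,0,-18]],[[-1.7,-15,0],[0,0,-24]],[[-2.2,-19,0],[0,0,-30]],[[-2.7,-23,0],[0,0,-36]],[[-3.1,-27,0],[0,0,-42]],[[-3.5,-30,0],[0,0,-48]],[[-3.8,-32,0],[0,0,-54]],[[-3.8,-32,0],[0,0,-60]],[[-3.8,-32,0],[0,0,-60]],[[-3.8,-32,0],[0,0,-60]]]}}

```text
clock: 15.45
position: [0.5019, -0.2084, 0.236]
ee_rot: [0.506, 1.512, -0.506]
force: [-0.2, 0.1, -0.6]
width: 0.15
```

```bash
python3 st.py
python3 - <<'E'
from h import *
p=arm.get_image("scene"); cv2.imwrite("pics/s5.png",cv2.resize(p["frame"][80:270,210:370],None,fx=4,fy=4,interpolation=cv2.INTER_CUBIC)[:600])
c=arm.observe()["position"]
print(proj(p,[[c[0],c[1],c[2]-.006],[c[0],c[1],c[2]-.076]]), proj(p,[.503,-.209,.052]))
for q in["carrier","fuse_end","lugs","grip"]: print(q,[(round(d["score"],2),np.round(d["at"])) for d in arm.search_frame(p,q)])
w=arm.get_image("wrist"); cv2.imwrite("pics/w5.png",w["frame"])
print(proj(w,[[c[0],c[1],c[2]-.006],[c[0],c[1],c[2]-.076],[.503,-.209,.052]]))
E
```

```text
15.45 [ 0.81  0.38 -0.7   1.72  0.27  1.14  0.97] [ 0.5019 -0.2084  0.236 ] [-0.2  0.1 -0.6] [ 0.07 -0.12  0.03] yaw 53.0 toolx [-0.001  0.001 -1.   ]
[[283.32634716 146.39079725]
 [285.02708951 177.17707609]] [[287.06309166 221.11471027]]
carrier [(0.9, array([282., 149.]))]
fuse_end [(0.69, array([283., 152.])), (0.19, array([475., 235.]))]
lugs [(0.71, array([282., 154.]))]
grip [(0.94, array([286., 151.])), (0.18, array([474., 240.]))]
[[322.03420115 293.93244056]
 [321.85153268 247.41893711]
 [321.7002516  211.80885082]]
```

View pics/s5.png

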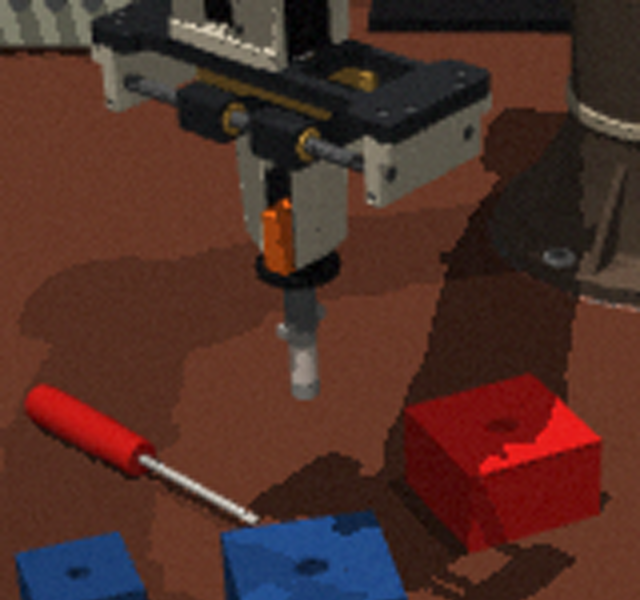

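View pics/w5.png

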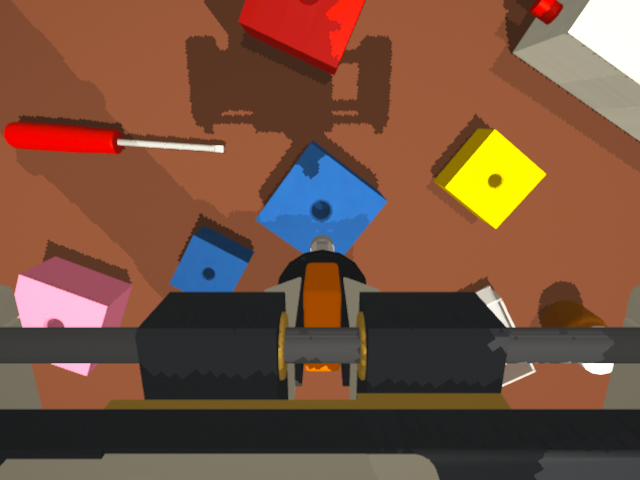

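Run:
```python
import cv2
w=cv2.imread("pics/w5.png"); cv2.imwrite("pics/w5c.png",cv2.resize(w[180:280,260:390],None,fx=6,fy=6,interpolation=cv2.INTER_CUBIC))
```

```text
(no output)
```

View pics/w5c.png

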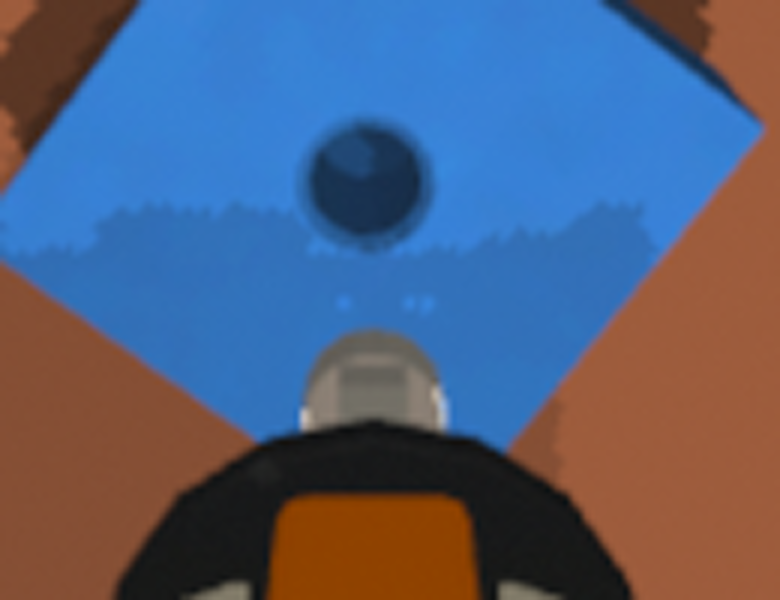

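Run:
```python
from h import *
w=arm.get_image("wrist")
c=arm.observe()["position"];print(c)
for z in(-.075,-.078): f=ray(w,(322,246),c[2]+z); h=ray(w,(321.2,210.3),.052); print(f,h,(h-f)*100)
```

```text
[ 0.50225917 -0.20874763  0.23651752]
[ 0.50101531 -0.20749068  0.16151752] [ 0.50163149 -0.20864855  0.052     ] [  0.06161755  -0.11578673 -10.95175183]
[ 0.50178147 -0.20806519  0.15851752] [ 0.50163149 -0.20864855  0.052     ] [ -0.01499785  -0.05833602 -10.65175183]
```

Call:
{"op": "servo_tool", "data": {"plan": [[[0,-0.1,-2],[0,0,0]],[[0,-0.1,-4],[0,0,0]],[[0,-0.1,-6],[0,0,0]],[[0,-0.1,-8],[0,0,0]],[[0,-0.1,-9],[0,0,0]],[[0,-0.1,-9],[0,0,0]],[[0,-0.1,-9],[0,0,0]]]}}

```text
clock: 16.5
position: [0.5027, -0.2097, 0.1471]
ee_rot: [0.508, 1.511, -0.507]
force: [0.6, 0.5, -0.4]
width: 0.149
```

```bash
python3 st.py
python3 - <<'E'
from h import *
p=arm.get_image("scene"); s=cv2.resize(p["frame"][130:250,240:340],None,fx=4,fy=4,interpolation=cv2.INTER_CUBIC)
w=arm.get_image("wrist"); a=cv2.resize(w["frame"][170:290,260:360],None,fx=4,fy=4,interpolation=cv2.INTER_CUBIC)
cv2.imwrite("pics/c6.png",np.hstack([s,a]))
c=arm.observe()["position"]
print(proj(w,[[c[0],c[1],c[2]-.076],[.5017,-.2087,.052]]),proj(p,[[c[0],c[1],c[2]-.076],[.5017,-.2087,.052]]))
E
```

```text
16.5 [ 0.78  0.47 -0.66  1.83  0.35  0.96  0.89] [ 0.5027 -0.2097  0.1471] [ 0.6  0.5 -0.4] [ 0.09 -0.23  0.02] yaw 52.9 toolx [ 0.  0. -1.]
[[321.641607   248.10853763]
 [321.78925877 236.76107919]] [[286.23895812 213.52808597]
 [287.25822698 220.76542263]]
```

View pics/c6.png

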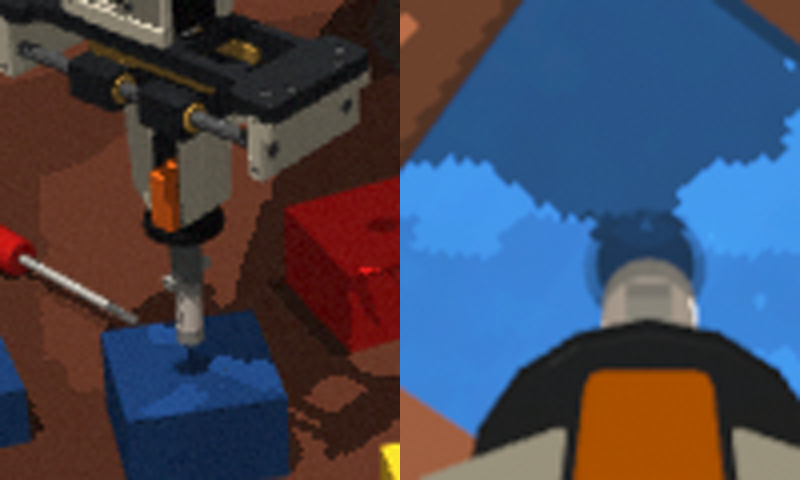

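Run:
```python
from h import *
w=arm.get_image("wrist");p=arm.get_image("scene")
c=arm.observe()["position"];print(c)
for z in(-.074,-.076,-.078):
  f=ray(w,(322.3,246),c[2]+z); h=ray(w,(321.6,236.5),.052); print(f,h,(h-f)*1000)
  g=ray(p,(287.5,214.0),c[2]+z);k=ray(p,(288,221.3),.052);print("  scene",g,k,(k-g)*1000)
```

```text
[ 0.50281804 -0.20992209  0.14740827]
[ 0.50177069 -0.20841177  0.07340827] [ 0.50157847 -0.20878978  0.052     ] [ -0.1922171   -0.37801018 -21.40827371]
  scene [ 0.507384   -0.20670555  0.07340827] [ 0.5036337  -0.20694314  0.052     ] [ -3.75030325  -0.23758942 -21.40827371]
[ 0.5022858  -0.20879504  0.07140827] [ 0.50157847 -0.20878978  0.052     ] [-7.07330702e-01  5.25448883e-03 -1.94082737e+01]
  scene [ 0.50447729 -0.20705607  0.07140827] [ 0.5036337  -0.20694314  0.052     ] [ -0.84359521   0.11293364 -19.40827371]
[ 0.50280091 -0.2091783   0.06940827] [ 0.50157847 -0.20878978  0.052     ] [ -1.2224443    0.38851916 -17.40827371]
  scene [ 0.50157058 -0.2074066   0.06940827] [ 0.5036337  -0.20694314  0.052     ] [  2.06311283   0.46345669 -17.40827371]
```

Call:
{"op": "servo_tool", "data": {"plan": [[[-0.06,0,-0.5],[0,0,0]],[[-0.06,0,-1],[0,0,0]],[[-0.06,0,-1.4],[0,0,0]],[[-0.06,0,-1.8],[0,0,0]],[[-0.06,0,-2.1],[0,0,0]],[[-0.06,0,-2.1],[0,0,0]]]}}

```text
clock: 17.3
position: [0.5019, -0.2098, 0.1258]
ee_rot: [0.508, 1.51, -0.508]
force: [-0.1, 0.4, -1.1]
width: 0.152
```

Call:
{"op": "servo_tool", "data": {"plan": [[[0,0,-0.15],[0,0,0]],[[0,0,-0.3],[0,0,0]],[[0,0,-0.3],[0,0,0]]]}}

```text
clock: 17.6
position: [0.5018, -0.2098, 0.1227]
ee_rot: [0.508, 1.511, -0.508]
force: [0.8, 0.4, -1.1]
width: 0.149
```

Call:
{"op": "servo_tool", "data": {"plan": [[[0,0,-0.15],[0,0,0]],[[0,0,-0.3],[0,0,0]],[[0,0,-0.3],[0,0,0]]]}}

```text
clock: 17.9
position: [0.5017, -0.2098, 0.1195]
ee_rot: [0.508, 1.511, -0.508]
force: [0.1, 0.1, -0.5]
width: 0.151
```

Call:
{"op": "servo_tool", "data": {"plan": [[[0,0,-0.3],[0,0,0]],[[0,0,-0.6],[0,0,0]],[[0,0,-0.9],[0,0,0]],[[0,0,-0.9],[0,0,0]]]}}

```text
clock: 18.3
position: [0.5014, -0.2097, 0.1099]
ee_rot: [0.508, 1.512, -0.508]
force: [0.7, -0.4, -1.5]
width: 0.149
```

Call:
{"op": "servo_tool", "data": {"plan": [[[0,0,-0.3],[0,0,0]],[[0,0,-0.6],[0,0,0]],[[0,0,-0.9],[0,0,0]],[[0,0,-0.9],[0,0,0]]]}}

```text
clock: 18.7
position: [0.5011, -0.2096, 0.1004]
ee_rot: [0.508, 1.513, -0.508]
force: [-0.1, -0.4, 0.1]
width: 0.149
```

Call:
{"op": "servo_tool", "data": {"plan": [[[0,0,-0.3],[0,0,0]],[[0,0,-0.6],[0,0,0]],[[0,0,-0.6],[0,0,0]]]}}

```text
clock: 19.0
position: [0.5009, -0.2096, 0.094]
ee_rot: [0.508, 1.513, -0.508]
force: [0.3, 0.8, -1.6]
width: 0.148
```

Call:
{"op": "servo_tool", "data": {"plan": [[[0.05,0,-0.1],[0,0,0]],[[0.05,0,-0.15],[0,0,0]],[[0.05,0,-0.15],[0,0,0]]]}}

```text
clock: 19.3
position: [0.5014, -0.2096, 0.0924]
ee_rot: [0.508, 1.513, -0.508]
force: [0.0, -0.0, 0.2]
width: 0.15
```

Call:
{"op": "servo_tool", "data": {"plan": [[[0,0,-0.1],[0,0,0]],[[0,0,-0.15],[0,0,0]],[[0,0,-0.15],[0,0,0]]]}}

```text
clock: 19.6
position: [0.5016, -0.2096, 0.0918]
ee_rot: [0.508, 1.513, -0.508]
force: [-2.6, 0.8, 9.0]
width: 0.151
```

Call:
{"op": "servo_tool", "data": {"plan": [[[0,0,-0.1],[0,0,0]],[[0,0,-0.1],[0,0,0]]]}}

```text
clock: 19.8
position: [0.5017, -0.2096, 0.0918]
ee_rot: [0.507, 1.512, -0.509]
force: [-4.9, 0.1, 11.7]
width: 0.148
```

Call:
{"op": "servo_tool", "data": {"plan": [[[0,0,-0.02],[0,0,0]],[[0,0,-0.02],[0,0,0]]]}}

```text
clock: 20.0
position: [0.5018, -0.2096, 0.0918]
ee_rot: [0.507, 1.512, -0.509]
force: [-1.4, 0.5, 4.5]
width: 0.149
```

```bash
python3 st.py
python3 - <<'E'
from h import *
p=arm.get_image("scene"); s=cv2.resize(p["frame"][140:260,240:340],None,fx=4,fy=4,interpolation=cv2.INTER_CUBIC)
w=arm.get_image("wrist"); a=cv2.resize(w["frame"][170:290,260:360],None,fx=4,fy=4,interpolation=cv2.INTER_CUBIC)
cv2.imwrite("pics/c7.png",np.hstack([s,a]))
E
```

```text
20.0 [ 0.74  0.54 -0.62  1.88  0.41  0.85  0.84] [ 0.5018 -0.2096  0.0918] [-1.4  0.5  4.5] [ 0.11  0.11 -0.02] yaw 52.8 toolx [-0.001 -0.001 -1.   ]
```

View pics/c7.png

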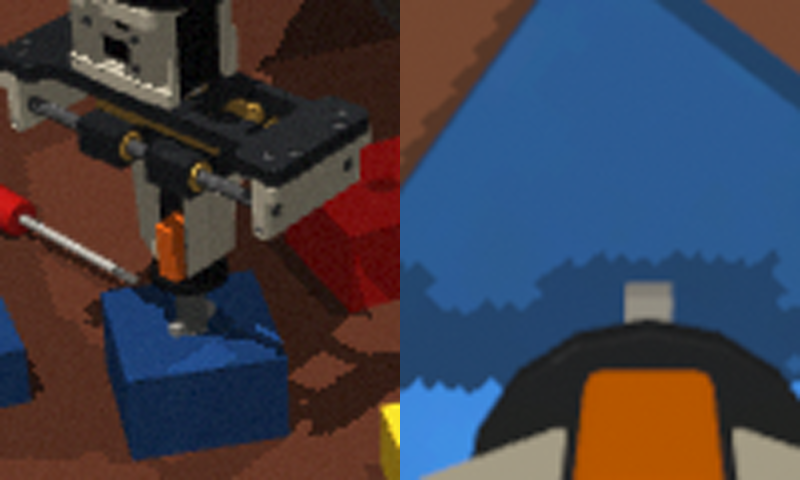

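The lug is down on the stand's top, at (175,327) in the left crop, and the flange is about 30 mm above it. It is seated, so I'll open and retreat upward. The gripper's surroundings at that height are clear.

Call:
{"op": "servo_tool", "data": {"plan": [[[0,0,0],[0,0,0]],[[0,0,0],[0,0,0]],[[0,0,0],[0,0,0]],[[0,0,0],[0,0,0]],[[0,0,0],[0,0,0]],[[0,0,0],[0,0,0]],[[0,0,0],[0,0,0]],[[0,0,0],[0,0,0]],[[0,0,0],[0,0,0]],[[0,0,0],[0,0,0]]], "grip": 0.7}}

```text
clock: 21.1
position: [0.5018, -0.2096, 0.0918]
ee_rot: [0.507, 1.512, -0.509]
force: [-0.0, 0.1, 0.2]
width: 0.698
```

Call:
{"op": "servo_tool", "data": {"plan": [[[0,0,1],[0,0,0]],[[0,0,3],[0,0,0]],[[0,0,6],[0,0,0]],[[0,0,9],[0,0,0]],[[0,0,13],[0,0,0]],[[0,0,15],[0,0,0]],[[0,0,15],[0,0,0]],[[0,0,15],[0,0,0]]]}}

```text
clock: 21.9
position: [0.5018, -0.2097, 0.2423]
ee_rot: [0.507, 1.511, -0.509]
force: [0.3, 0.4, 0.2]
width: 0.703
```

```bash
python3 st.py
python3 - <<'E'
from h import *
p=arm.get_image("scene"); s=cv2.resize(p["frame"][140:260,240:340],None,fx=4,fy=4,interpolation=cv2.INTER_CUBIC)
w=arm.get_image("wrist"); a=cv2.resize(w["frame"][170:290,260:360],None,fx=4,fy=4,interpolation=cv2.INTER_CUBIC)
cv2.imwrite("pics/c8.png",np.hstack([s,a])); cv2.imwrite("pics/s8.png",p["frame"])
print(proj(p,[[.5025,-.208,.084],[.5025,-.208,.121]]),proj(w,[[.5017,-.2088,.089],[.5017,-.2088,.121]]))
E
```

```text
21.9 [ 0.82  0.38 -0.7   1.71  0.26  1.15  0.97] [ 0.5018 -0.2097  0.2423] [0.3 0.4 0.2] [ 0.03 -0.11 -0.01] yaw 52.8 toolx [-0.001 -0.001 -1.   ]
[[286.86467968 208.51083872]
 [286.043746   193.61690463]] [[323.07665724 219.29866903]
 [323.18052161 229.52370436]]
```

View pics/c8.png

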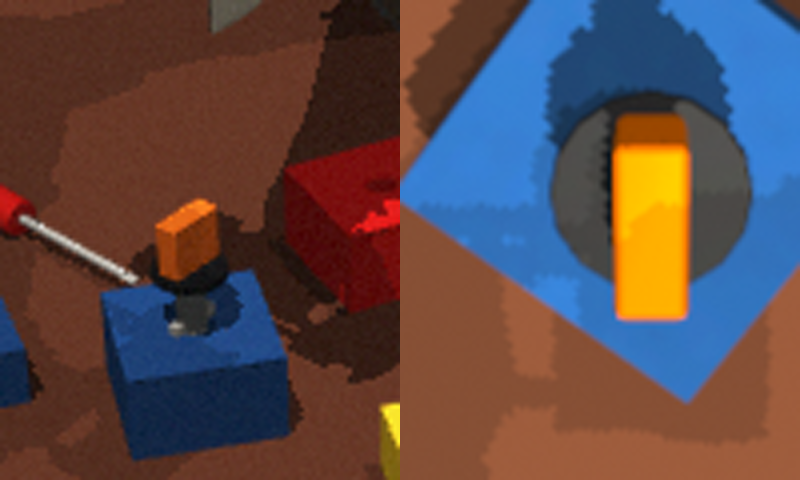

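View pics/s8.png

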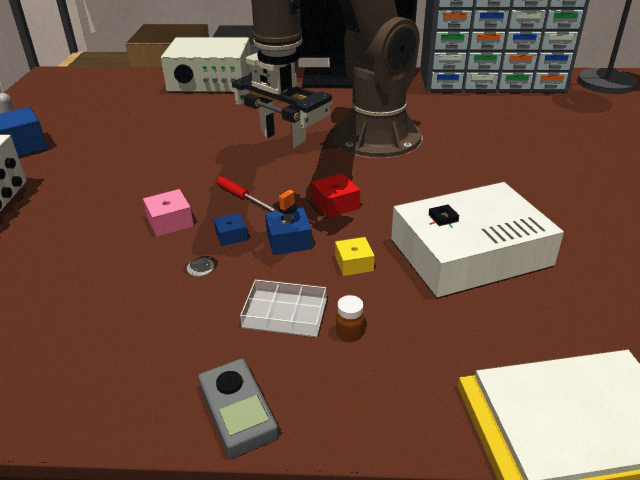

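The carrier stands upright in the larger blue stand. The bar is at (287,200), the lug is on the stand's top, and nothing else has moved.

```bash
python3 -c "
from cell import arm; print(arm.sign_off())"
```

```text
the job is handed in; nothing more can be done
None
```

The fuse carrier is out of the power unit and standing in the hole of the larger blue stand. I handed the job in at about 22 s; sign-off gives no verdict.

- **Removal:** I pressed the carrier down about 10 mm until the force rose from about 11 N to 20 N. I then twisted it 75° anticlockwise while holding it down at 12–14 N, until the bar lined up with the green mark, and drew it out.
- **Placing:** I lowered it in small steps until the lugs touched, with at most about 12 N of contact. The gripper height at contact put the carrier's origin 32 mm above the hole's mouth, as it should be. I then released it and moved the gripper 15 cm clear.
- **Last checks:** The final pictures show the carrier upright with its lugs on the stand's top, the gripper clear with about 0 N on it, and the other things where they were.
- **Disagreements:** The tool drifted about 2–3 mm sideways and tilted about 1° during the twist. I straightened the tilt before placing. The scene camera read about 1 px, or 2 mm, off the arm's own position, within its stated calibration.

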